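# Refit the back flange and core hub on a label rewinder's D-shaft

### The arm

A 6-joint arm with a two-finger parallel gripper is mounted at the origin on a cart in front of the work surface, level with it; the furniture and walls round the work are solid. World frame = base frame: x ahead of the robot, y to its left, z up, the work surface at z = 0. Lengths are in m, angles in rad, forces in N, time in s.
With the tool pointing down it reaches from about 0.275 to 0.85 m from the base axis. Payload 19 kg.
Tool frame: the origin (TCP) lies midway between the tips of the shut fingers; the grasp point (between the pads) lies 19 mm behind it; z points along the fingers, y is the line along which they close (so a half turn about z gives the same grasp; the last joint's range is limited). The gripper opens to 85 mm and grips with 20 to 120 N. Pads are 22 mm wide; open, the fingers measure 114 mm over their backs; the gripper's body (76 mm by 85 mm) begins 54 mm behind the grasp point. The pads swing forward as they close: fully open they stand 13 mm farther back than shut.
Start: joints at [-1.374, 0.15, 1.437, -0, 1.554, -0.134], TCP at [0.187, -0.544, 0.231] pointing down, gripper open.
Joint ranges: [-2.8, 2.8], [-0.68, 2.1], [0.12, 2.68], [-1.39, 4.53], [0.16, 2.79], [-2.81, 2.81]. Speed limits (rad/s): [1.89, 1.89, 2.22, 3.01, 3.01, 3.01].

### API

Orientations are given as a unit quaternion [x, y, z, w].
In Python, from cell import arm gives the robot as it stands.
- The arm moves only by the tool servo_tool, never from a script. Its argument "plan" is a list of rows, each an object with "offset": the shift along the world's x, y, z in units of 25 mm (1.0 is 25 mm), a list of three; "angular": the turn, a rotation vector about the world's x, y, z in units of 5 degrees (1.0 is 5 degrees), a list of three; "fingers": the opening, from 0 (shut) to 1 (fully open). In form: [{"offset": [tx, ty, tz], "angular": [rx, ry, rz], "fingers": fingers}, ...]. A call has 1 to 5 rows; each row shifts and turns the commanded pose from where the row before left it; what a row does not reach is not made up. A row lasts 1/8 s, in which the tool goes at most 62.5 mm and 10.7 degrees, less where a joint would pass 70% of its speed; a pose out of reach is approached as far as the arm can. A call is refused whole if a number of a shift passes 1 or a number of a turn 1, either way. A call with a gripper value outside its range is refused whole. The fingers move at their own pace and stop on an object; the grip force is fixed at half the most. Time passes only in rows, so rows that do not move let the fingers close. It gives the time, the measured TCP pose, the force, the opening and the grip force at its end, in the units of the state.
- arm.get_obs(): the state, without advancing time (a new reading comes with each control period).
- arm.get_image(name): name is "side" or "top"; returns a dict with "img" (400x640x3 uint8, red, green, blue), "mtx" (3x3 intrinsics, pixels), "pose" (4x4, takes a point from camera to world coordinates). Camera axes: x right, y down, z forward; pixel columns grow to the right and rows downward; lengths in m; the calibration is good to about 2 mm. A picture is of the moment at which its call begins. There is no depth.
- arm.finish_job(): hands the job in; it is judged then, once.
The state is a dict: "clock": time; "joint_positions": joint angles; "qvel": joint speeds; "effort": joint torques, N m; "eef_pos": TCP position; "ee_rot": TCP orientation; "ft_force": force on the tool from outside, world axes, zero at the start; "wrist_torque": the same for the moment, N m; "grip_width": finger opening in m; "finger_force": force on a finger pad.
Only numpy, scipy, OpenCV 4.12 (cv2) and the standard library are available. Lean on these libraries where they do the work, as an engineer would, in place of code of your own. Each camera call takes 0.05 s, during which the arm holds its last target. There are 200 camera calls.

### The job

The bench label rewinder has been cleaned and must go back together. Put the back flange on its sloping spindle, boss outward, and then the core hub on top of it, turning each part until the flat in its bore meets the flat on the spindle so that it slides fully down: flange against the shoulder, hub against the flange. Let go of both and do not push the other things on the bench about.

Things in the scene. Friction and masses are not known exactly. Their poses are not given: they have to be found in the camera images.
- rewinder: Label rewinder: grey wedge-shaped box fixed to the bench, 170 mm deep, 160 mm wide, 48 mm high in front, 134 mm at the back. Its deck slopes down to the operator. From the middle of the deck a steel spindle stands square to it, leaning 30 degrees from vertical towards the front. Origin: centre of the underside on the bench; front at -x, z up.
- spindle_shoulder (a point): Centre of the spindle's round shoulder (48 mm across, 11 mm above the deck), the flange's seat. z runs up along the spindle's axis. Above it the spindle is a D-shaft: 20 mm in diameter, 50 mm long, with one flat 5.5 mm from the axis on its -x side (-x points square out of the flat). It can turn on its axis but is stiff (0.35 N m).
- spindle_hub_seat (a point): Point on the spindle's axis 26 mm above the shoulder, where the hub's underside must come to rest: the top of the seated flange's boss. Axes as for spindle_shoulder.
- spindle_tip (a point): Centre of the spindle's free end, 50 mm above the shoulder; the last 5 mm are tapered to a 7 mm radius. Axes as for spindle_shoulder.
- flange: Back flange, dark grey plastic: disc 96 mm across, 4 mm thick, with a round boss 32 mm across whose top is 26 mm above the underside (grasp it). Starts on the bench, boss up. D-bore right through, 22.5 mm in diameter, its flat 6.75 mm from the axis on the part's -x side, marked by a fine white line on the boss. Origin: centre of the underside; z up through the boss. About 75 g.
- hub: Core hub, plain aluminium sleeve 40 mm across, 32 mm high, with a groove round it near the foot; starts upright on the bench. D-bore right through, 22.5 mm in diameter, its flat 6.75 mm from the axis on the part's -x side, marked by a fine dark line on the top. Origin: centre of the underside (the groove's end, which goes on the flange); z up. About 70 g.
- label_roll: Bystander: white label roll lying flat, 90 mm across, 51 mm high. Origin: centre of the underside.
- kapton_roll: Bystander: amber tape roll lying flat, 72 mm across, 13 mm high. Origin: centre of the underside.
- bit_case: Bystander: dark plastic bit case, 44 x 100 x 16 mm. Origin: centre of the underside.
- screw_dish: Bystander: round steel dish with screws, 89 mm across, 19 mm high. Origin: centre of the underside.
- side_cutters: Bystander: side cutters with orange handles, 56 x 138 x 11 mm. Origin: centre of the underside.
- heat_sink: Bystander: finned aluminium heat sink, 50 x 50 x 27 mm. Origin: centre of the underside.
Not all that is in view belongs to the job. Of the things like the flange, leave any that is orange; of the rest the smaller one is meant.

How it is judged:
By the outcome, as a careful person would: the job done as asked, in the order asked, and still so for the second after the job is handed in, with the robot touching nothing.
It also fails if it takes over 53 s, if anything falls off the work surface, if the arm or the gripper's body presses on something with over 40 N, if the wrist force passes 120 N, or if a joint passes its speed limit or range.

## Working session

There is one attempt and no reset: what is moved stays moved. The work goes in short steps, Python scripts to look and compute and a tool call to move; the robot and the scene stay as the last step left them, time stands still between calls to the robot, and variables do not carry over. Pictures are saved under pics/ and viewed, at most 10 in all, crops included, and the job is handed in when it is done.

Besides the shell and the picture viewer there is one more tool, called after "Emit:" as name([rows], argument=value, ...), one row to a line, values as JSON. servo_tool: Moves the arm, as the interface text tells. Its arguments: {"type":"object","properties":{"plan":{"type":"array"}},"required":["plan"]}

```bash
ls; mkdir -p pics; python3 - <<'E'
from cell import arm
import cv2,numpy as np
o=arm.get_obs(); print({k:np.round(v,3).tolist() for k,v in o.items()})
for n in("side","top"):
    d=arm.get_image(n); cv2.imwrite(f"pics/{n}0.png",d["img"][:,:,::-1]); print(n,d["mtx"].round(1).tolist(),d["pose"].round(3).tolist())
E
```

```text
pics
{'clock': 0.0, 'joint_positions': [-1.374, 0.151, 1.438, -0.0, 1.554, -0.134], 'qvel': [-0.0, 0.0, -0.0, 0.0, 0.0, -0.0], 'effort': [-0.002, -71.307, -57.087, -0.0, 0.009, 0.0], 'eef_pos': [0.187, -0.544, 0.231], 'ee_rot': [0.986, 0.165, -0.0, -0.001], 'ft_force': [0.65, -0.031, 1.028], 'wrist_torque': [0.017, 0.015, 0.018], 'finger_force': 0.0, 'grip_width': 0.085}
side [[478.8, 0.0, 324.0], [0.0, 478.8, 204.7], [0.0, 0.0, 1.0]] [[-0.992, -0.037, 0.12, 0.325], [-0.123, 0.469, -0.875, 1.328], [-0.024, -0.882, -0.47, 0.833], [0.0, 0.0, 0.0, 1.0]]
top [[365.4, 0.0, 323.1], [0.0, 365.4, 199.3], [0.0, 0.0, 1.0]] [[0.117, -0.972, 0.203, 0.274], [-0.993, -0.114, 0.024, -0.045], [0.0, -0.204, -0.979, 1.285], [0.0, 0.0, 0.0, 1.0]]
```

View pics/side0.png

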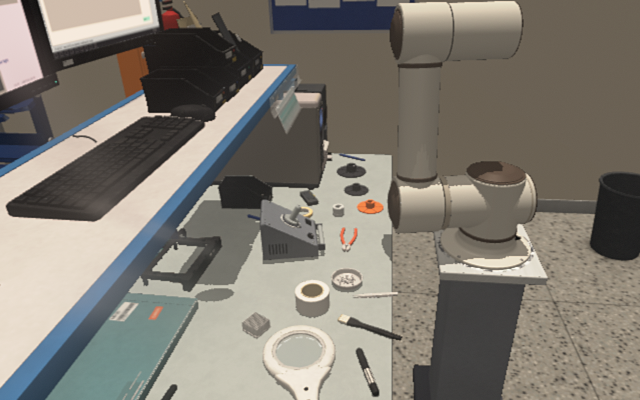

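View pics/top0.png

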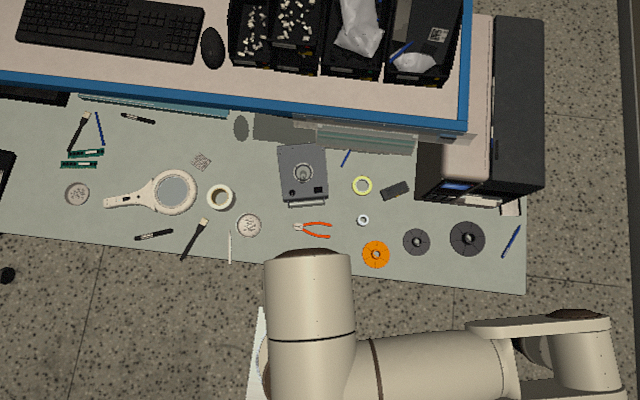

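The top view shows, as things like the flange: an orange one at (376,254), a small dark one at (416,242) and a larger dark one at (467,239). The hub is at (362,220), the rewinder at (303,172), and a shelf overhangs at the back. By the description I want the flange at (416,242). I'll check that in a close crop.

```bash
cat > h.py <<'E'
from cell import arm
import cv2,numpy as np
def grab(n,k=1):
    ds=[arm.get_image(n) for _ in range(k)]
    d=ds[0]; d["img"]=np.mean([x["img"].astype(float) for x in ds],0).astype(np.uint8); return d
def ray(d,uv):
    v=d["pose"][:3,:3]@np.linalg.inv(d["mtx"])@np.array([uv[0],uv[1],1.]); return d["pose"][:3,3],v/np.linalg.norm(v)
def onz(d,uv,z):
    c,v=ray(d,uv); return c+v*(z-c[2])/v[2]
def tri(d1,p1,d2,p2):
    A=np.zeros((3,3));b=np.zeros(3);R=[ray(d1,p1),ray(d2,p2)]
    for c,v in R:
        P=np.eye(3)-np.outer(v,v);A+=P;b+=P@c
    x=np.linalg.solve(A,b); return x,[np.linalg.norm((np.eye(3)-np.outer(v,v))@(x-c)) for c,v in R]
def proj(d,X):
    T=np.linalg.inv(d["pose"]);q=d["mtx"]@(T[:3,:3]@np.asarray(X)+T[:3,3]);return q[:2]/q[2]
def crop(d,x,y,w,h,s,interp=cv2.INTER_CUBIC):
    return cv2.resize(d["img"][y:y+h,x:x+w,::-1],None,fx=s,fy=s,interpolation=interp)
E
python3 - <<'E'
from h import *
s=grab("side",3);t=grab("top",3)
np.savez("s0.npz",**s);np.savez("t0.npz",**t)
a=crop(t,270,135,100,75,4);b=crop(t,345,205,100,75,4)
c=crop(s,245,190,100,75,4);d=crop(s,325,155,66,65,4);d=cv2.copyMakeBorder(d,0,40,0,136,cv2.BORDER_CONSTANT)
cv2.imwrite("pics/m1.png",np.vstack([np.hstack([a,b]),np.hstack([c,d])]))
E
```

```text
(no output)
```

View pics/m1.png

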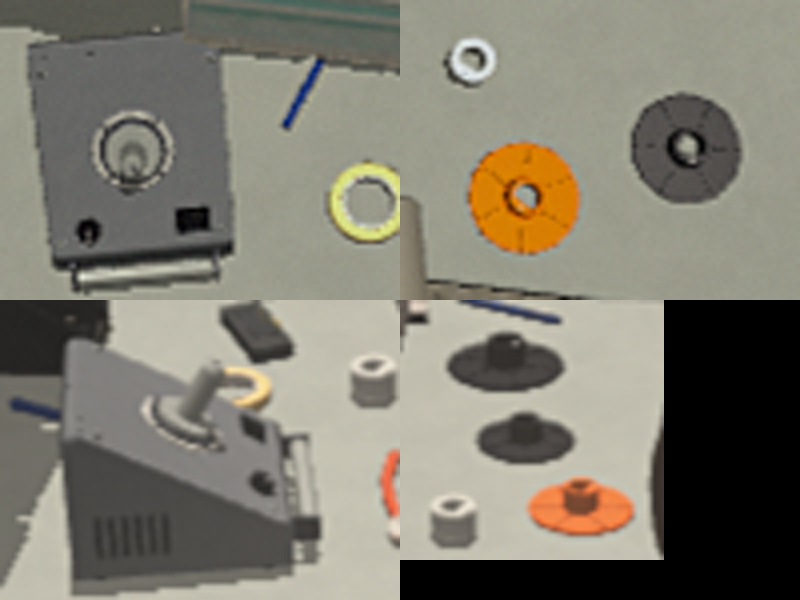

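The montage shows the small dark flange at top (516,242) in crop coordinates, which is about pixel (416,242), and at side (356,188). The larger dark one stands behind it, the hub is the light ring at top (362,220), and the bright spindle on the deck has its tip at about side (299,206). Now I'll measure.

```bash
python3 - <<'E'
from h import *
s=dict(np.load("s0.npz"));t=dict(np.load("t0.npz"))
def blobs(d,name,f,roi):
    x,y,w,h=roi;im=d["img"][y:y+h,x:x+w].astype(int)
    m=f(im).astype(np.uint8)*255
    cs,_=cv2.findContours(m,cv2.RETR_EXTERNAL,cv2.CHAIN_APPROX_NONE)
    out=[]
    for c in cs:
        if cv2.contourArea(c)<25:continue
        e=cv2.fitEllipse(c);out.append((np.array(e[0])+[x,y],e[1],e[2],cv2.boundingRect(c)[:2]+np.array([x,y]),cv2.boundingRect(c)[2:]))
        print(name,out[-1])
    return out
dark=lambda i:i.max(2)<110
org=lambda i:(i[...,0]-i[...,2])>90
F=blobs(t,"t dark",dark,(398,225,92,40));O=blobs(t,"t or",org,(350,235,45,35))
blobs(s,"s dark",dark,(330,160,45,38));blobs(s,"s or",org,(353,195,35,22))
# bg levels
br=lambda i:i.min(2)>195
blobs(t,"t hub",br,(352,210,22,22));blobs(s,"s hub",lambda i:i.min(2)>195,(330,200,18,18))
for e in F: 
    print("disc on z=.004",onz(t,e[0],.004).round(4),"diam",max(e[1])*np.linalg.norm(onz(t,e[0],.004)-t["pose"][:3,3])/365.4)
print(s["img"][200:218,331:347].min(2));print(t["img"][212:230,353:373].min(2))
E
```

```text
t dark (array([415.98628235, 241.81909561]), (25.799781799316406, 27.35592269897461), 138.68673706054688, array([403, 228]), (27, 28))
t dark (array([467.05052185, 239.51609135]), (31.918275833129883, 35.67153549194336), 109.29785919189453, array([450, 225]), (35, 32))
t or (array([375.54280853, 254.03691673]), (26.26268196105957, 27.261516571044922), 131.85848999023438, array([362, 241]), (28, 27))
s dark (array([355.89810181, 189.58320236]), (11.31035327911377, 21.77414321899414), 90.86465454101562, array([345, 183]), (23, 13))
s dark (array([351.00479317, 170.71245861]), (13.267256736755371, 26.437602996826172), 90.19056701660156, array([337, 163]), (29, 15))
s or (array([369.65589714, 206.29656982]), (13.079155921936035, 24.71625518798828), 92.2052993774414, array([357, 199]), (26, 15))
t hub (array([362.93051815, 219.42153168]), (9.421870231628418, 9.928316116333008), 96.85717010498047, array([358, 215]), (11, 10))
disc on z=.004 [ 0.4265 -0.3541  0.004 ] diam 0.09929794406193612
disc on z=.004 [ 0.4554 -0.5311  0.004 ] diam 0.13490472123094838
[[175 175 176 176 175 176 175 175 
[... 2003 characters left out ...]
 131 141
  142 142]
 [142 143 144 120  55 152 220 218 214 210 173 135 157 214 212 167 134 141
  142 140]
 [140 137 144 121  44  92 177 200 199 221 217 216 222 213 185 131 137 140
  141 142]
 [140 142 141 127  77  48  72 154 210 211 212 210 196 154 131 136 141 140
  140 141]
 [140 140 140 144 129  84  76  61  77 127 143 126 115 135 138 141 139 140
  141 142]
 [139 141 139 143 142 146 149 127  70  74  82  98 128 140 136 141 139 140
  142 141]
 [141 142 138 141 141 140 141 146 146 147 144 143 140 141 141 139 138 139
  140 141]
 [140 139 140 138 136 140 138 139 141 140 143 141 141 137 137 140 139 136
  139 140]
 [142 140 137 138 136 138 136 137 136 140 140 141 139 138 138 138 138 137
  137 139]]
```

```bash
python3 - <<'E'
from h import *
s=dict(np.load("s0.npz"));t=dict(np.load("t0.npz"))
N=cv2.INTER_CUBIC
a=crop(t,288,158,30,30,13);b=crop(t,401,227,30,30,13)
c=crop(s,280,196,45,30,8);c=cv2.resize(c,(390,260));d=crop(t,347,205,30,20,13)
cv2.imwrite("pics/m2.png",np.vstack([np.hstack([a,b]),np.hstack([c[:200],d[:200]])]))
E
```

```text
(no output)
```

View pics/m2.png

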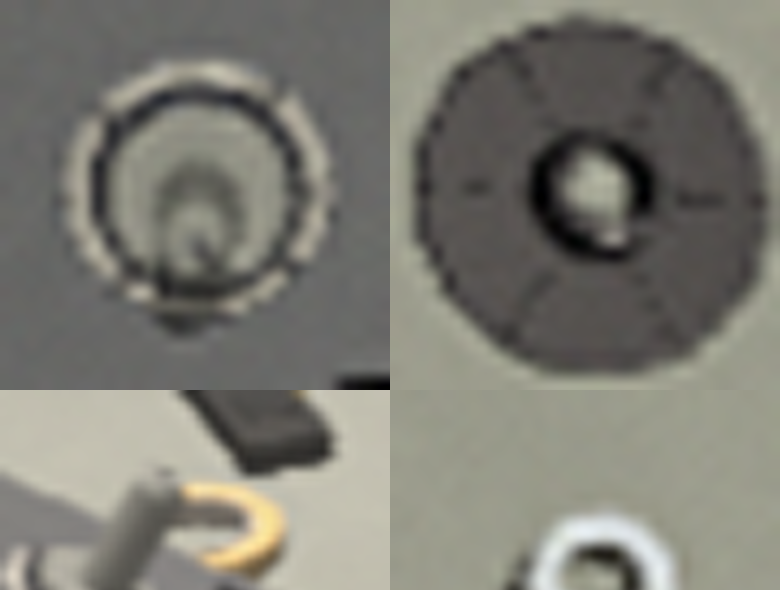

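```bash
python3 - <<'E'
from h import *
s=dict(np.load("s0.npz"));t=dict(np.load("t0.npz"))
g=lambda d:cv2.GaussianBlur(cv2.cvtColor(d["img"],cv2.COLOR_RGB2GRAY).astype(np.float32),(3,3),0)
gt,gs=g(t),g(s)
def edge_x(G,y,a,b):   # subpixel strongest step in row
    r=np.abs(np.diff(G[y,a:b]));i=r.argmax();w=r[max(0,i-1):i+2];return a+max(0,i-1)+.5+(w*np.arange(len(w))).sum()/w.sum()
def fitl(P):
    P=np.array(P,np.float32);return cv2.fitLine(P,cv2.DIST_HUBER,0,.01,.01).ravel()
L=[(edge_x(gt,y,270,290),y) for y in range(152,195)];R=[(edge_x(gt,y,318,336),y) for y in range(158,192)]
for n,P in(("L",L),("R",R)):
    print(n,[round(p[0],1) for p in P[::5]],fitl(P))
# side bottom edge columns
B=[(x,edge_x(gs.T,x,250,272)) for x in range(268,312)];print("B",[round(float(p[1]),1) for p in B[::5]]);l=fitl(B)
p1=l[2:]-l[:2]*20;p2=l[2:]+l[:2]*20
a,b=onz(s,p1,0),onz(s,p2,0);print("bench side edge",a.round(4),b.round(4),"yaw",np.degrees(np.arctan2(*(a-b)[1::-1])))
# candidate shoulder: guess pose from shoulder point triangulation
top=(303.4,172.6)
print("side px patch");print(gs[196:226,276:308].astype(int))
print("top patch");print(gt[160:188,292:316].astype(int))
E
```

```text
L [np.float64(276.3), np.float64(277.2), np.float64(277.3), np.float64(278.2), np.float64(278.6), np.float64(279.3), np.float64(280.2), np.float64(280.6), np.float64(288.2)] [1.3148482e-01 9.9131817e-01 2.7841049e+02 1.6939999e+02]
R [np.float64(325.5), np.float64(325.7), np.float64(326.2), np.float64(327.2), np.float64(327.2), np.float64(327.5), np.float64(321.8)] [8.0754541e-02 9.9673402e-01 3.2645605e+02 1.7050000e+02]
B [263.6, 263.5, 262.6, 262.5, 261.6, 261.5, 260.6, 260.5, 259.6]
bench side edge [0.6543 0.1666 0.    ] [0.5375 0.1347 0.    ] yaw 15.287960851320433
side px patch
[[189 189 190 190 190 189 189 189 189 188 188 187 187 187 188 189 189 189
  189 188 188 189 187 172 135  90  65  68  79  84  82  81]
 [189 189 190 190 189 189 189 189 189 189 188 188 188 188 189 189 190 190
  189 189 189 189 190 187 169 131  88  66  70  80  81  79]
 [189 189 190 189 189 189 189 190 189 189 189 189 189 189 189 189 190 190
  190 190 189 190 190 191 187 168 125  81  65  72  79  79]
 [189 189 189 189 189 190 190 190 190 189 189 189 189 189 189 189 189 190
  190 190 190 189 190 190 191 185 15
[... 5620 characters left out ...]
03 104 103 101 105 113 103  82  73  71  71  80 102 118 118 112 106
  104 105 105 104 104 105]
 [102 102 103 103 103 103 102  94  79  69  70  77  87 100 109 107 104 103
  104 105 105 104 104 104]
 [102 102 102 103 103 103 103  99  88  77  78  87  96 100 103 104 104 104
  104 105 105 105 105 104]
 [102 102 102 102 103 103 104 104 102  99  99 102 104 105 104 104 104 104
  105 105 106 105 105 105]
 [102 102 102 103 103 104 103 103 104 106 106 105 104 104 104 104 104 104
  105 106 106 105 105 106]
 [103 102 103 103 103 103 103 103 104 104 104 104 103 103 104 104 104 104
  105 106 105  99  90  84]
 [104 103 104 104 104 103 103 104 104 104 104 103 103 103 104 104 104 105
  106 106 104  86  56  40]]
```

```bash
python3 - <<'E'
from h import *
from scipy.ndimage import map_coordinates
from scipy.optimize import brentq
s=dict(np.load("s0.npz"));t=dict(np.load("t0.npz"))
G={n:cv2.cvtColor(d["img"],cv2.COLOR_RGB2GRAY).astype(float) for n,d in(("s",s),("t",t))}
# yaw from deck edges
for nm,l in(("L",[.13148,.99132,278.41,169.4]),("R",[.08075,.99673,326.456,170.5])):
    n=np.cross(ray(t,(l[2]-20*l[0],l[3]-20*l[1]))[1],ray(t,(l[2]+20*l[0],l[3]+20*l[1]))[1])
    for a in(26.8,30):
        a=np.radians(a);f=lambda p:n@[np.cos(p)*np.cos(a),np.sin(p)*np.cos(a),np.sin(a)]
        print(nm,np.degrees(brentq(f,-.8,.8)))
def ring(k,c,angs,r0,r1):
    P=[]
    for a in np.radians(angs):
        r=np.arange(r0,r1,.1);pr=map_coordinates(G[k],[c[1]+r*np.sin(a),c[0]+r*np.cos(a)],order=3)
        g=np.gradient(pr);i=g.argmin();P.append((c[0]+r[i]*np.cos(a),c[1]+r[i]*np.sin(a)))
    return np.array(P,np.float32)
P=ring("t",(302.8,172),list(range(-200,30,10)),4.5,9);et=cv2.fitEllipseDirect(P);print("top",et)
Q=ring("s",(291.,217.5),list(range(60,245,10)),3,12);print(Q.round(1).tolist());es=cv2.fitEllipseDirect(Q);print("side",es)
X,e=tri(t,et[0],s,es[0]);print("shoulder",X.round(4),e)
for z in(.095,.1,.105,.11):print(z,onz(t,et[0],z).round(4),proj(s,onz(t,et[0],z)).round(1))
E
```

```text
L 13.041467587632626
L 12.706032747968809
R 11.984288275348671
R 12.115851000136619
top ((302.7010498046875, 172.2817840576172), (13.417929649353027, 13.954751014709473), 67.9415512084961)
[[294.0, 222.8000030517578], [292.8999938964844, 222.8000030517578], [292.6000061035156, 226.8000030517578], [291.0, 221.8000030517578], [290.29998779296875, 221.6999969482422], [289.6000061035156, 221.39999389648438], [289.0, 220.89999389648438], [288.5, 220.5], [287.8999938964844, 220.10000610351562], [287.20001220703125, 219.6999969482422], [285.79998779296875, 219.39999389648438], [280.79998779296875, 219.3000030517578], [280.0, 217.5], [284.0, 216.3000030517578], [284.5, 215.10000610351562], [284.8999938964844, 214.0], [286.29998779296875, 213.60000610351562], [287.70001220703125, 213.5], [288.70001220703125, 213.5]]
side ((287.1543273925781, 218.84713745117188), (7.375246524810791, 12.237264633178711), 131.32371520996094)
shoulder [0.6095 0.0634 0.0975] [np.float64(0.00497335288988411), np.float64(0.004973352889884027)]
0.095 [0.605  0.0632 0.095 ] [290.2 220. ]
0.1 [0.6037 0.0628 0.1   ] [290.6 218.5]
0.105 [0.6023 0.0623 0.105 ] [290.9 217. ]
0.11 [0.6009 0.0619 0.11  ] [291.3 215.6]
```

```bash
python3 - <<'E'
from h import *
from scipy.ndimage import map_coordinates
s=dict(np.load("s0.npz"));t=dict(np.load("t0.npz"))
G={n:cv2.cvtColor(d["img"],cv2.COLOR_RGB2GRAY).astype(float) for n,d in(("s",s),("t",t))}
psi=np.radians(12.5);ax=np.array([-.5*np.cos(psi),-.5*np.sin(psi),np.sqrt(.75)])
S=onz(t,(302.7,172.3),.1005);print("S",S.round(4))
for h in(0,15,25,40,50):print(h,"side",proj(s,S+ax*h/1e3).round(2),"top",proj(t,S+ax*h/1e3).round(2))
# perpendicular profiles across the spindle, side view
a,b=proj(s,S),proj(s,S+ax*.05);u=(b-a)/np.linalg.norm(b-a);n=np.array([-u[1],u[0]])
o=np.arange(-7,7.01,.5);print("off",o)
for h in(20,25,30,35,40,44,48,50,53,56):
    c=proj(s,S+ax*h/1e3);print(h,map_coordinates(G["s"],[c[1]+o*n[1],c[0]+o*n[0]],order=1).astype(int).tolist())
# polar tests; world direction angle (deg) about vertical
e2=np.array([1,0,0]);
def pol(k,d,C,z,r):
    out=[]
    for A in range(0,360,15):
        q=np.mean([map_coordinates(G[k],[[p[1]],[p[0]]],order=1)[0] for rr in r for p in [proj(d,[C[0]+rr*np.cos(np.radians(A)),C[1]+rr*np.sin(np.radians(A)),z])]]);out.append(int(q))
    return out
Fc=onz(t,(415.986,241.819),.002);Hc=onz(t,(362.6,219.3),.032);print("F",Fc.round(4),"H",Hc.round(4))
for k,d in(("t",t),("s",s)):
    print(k,"flange boss",pol(k,d,Fc,.026,[.013,.014,.015]));print(" bore",pol(k,d,Fc,.026,[.008,.009,.01]))
    print(k,"hub top",pol(k,d,Hc,.032,[.014,.016,.018]));print(" bore",pol(k,d,Hc,.032,[.008,.009,.010]))
print(proj(s,[*Hc[:2],.032]).round(2),proj(s,[*Fc[:2],.026]).round(2),proj(t,[*Fc[:2],.026]).round(2))
E
```

```text
S [0.6035 0.0627 0.1005]
0 side [290.62 218.36] top [302.7 172.3]
15 side [292.81 214.54] top [302.69 173.38]
25 side [294.28 211.98] top [302.68 174.12]
40 side [296.5  208.11] top [302.67 175.25]
50 side [297.99 205.52] top [302.66 176.01]
off [-7.  -6.5 -6.  -5.5 -5.  -4.5 -4.  -3.5 -3.  -2.5 -2.  -1.5 -1.  -0.5
  0.   0.5  1.   1.5  2.   2.5  3.   3.5  4.   4.5  5.   5.5  6.   6.5
  7. ]
20 [133, 130, 132, 133, 132, 130, 131, 133, 133, 132, 132, 128, 122, 115, 107, 99, 94, 89, 87, 87, 91, 102, 115, 124, 131, 133, 133, 133, 133]
25 [171, 170, 171, 170, 168, 166, 167, 163, 156, 148, 137, 131, 123, 115, 108, 100, 94, 89, 86, 86, 89, 100, 113, 125, 133, 137, 135, 134, 135]
30 [191, 191, 191, 191, 191, 191, 189, 186, 173, 160, 146, 133, 123, 115, 107, 100, 94, 90, 87, 87, 95, 108, 134, 161, 171, 173, 172, 172, 173]
35 [189, 189, 190, 190, 190, 190, 190, 186, 178, 163, 147, 133, 122, 114, 107, 100, 94, 89, 87, 84, 86, 96, 117, 142, 169, 179, 184, 188, 192]
40 [191, 191, 191, 191, 191, 191, 190, 187, 180, 166, 148, 136, 128, 120, 115, 110, 104, 97, 92, 89, 88, 90, 95, 101, 107, 113, 127
[... 1124 characters left out ...]
4, 207, 207, 205, 210, 207, 207, 207, 207]
 bore [78, 86, 93, 111, 138, 151, 163, 174, 186, 200, 201, 203, 196, 176, 148, 127, 93, 73, 69, 69, 78, 89, 73, 71]
s flange boss [114, 93, 72, 59, 56, 55, 54, 55, 59, 67, 85, 113, 140, 152, 157, 155, 148, 146, 148, 147, 143, 138, 134, 128]
 bore [71, 58, 55, 54, 53, 53, 53, 54, 56, 61, 69, 79, 89, 100, 106, 107, 107, 106, 108, 107, 102, 98, 92, 83]
s hub top [215, 214, 209, 203, 189, 188, 190, 198, 205, 204, 208, 214, 222, 218, 212, 208, 211, 206, 201, 202, 210, 212, 212, 216]
 bore [165, 153, 150, 146, 143, 139, 139, 146, 168, 182, 191, 192, 190, 182, 168, 157, 159, 161, 161, 164, 165, 166, 168, 170]
[337.74 205.71] [356.14 183.87] [417.72 241.19]
```

```bash
python3 - <<'E'
from h import *
s=dict(np.load("s0.npz"));t=dict(np.load("t0.npz"))
def c(d,x,y,lo,hi):
    i=cv2.resize(d["img"][y:y+16,x:x+20,::-1],None,fx=18,fy=18,interpolation=cv2.INTER_LANCZOS4).astype(float)
    return np.clip((i-lo)/(hi-lo)*255,0,255).astype(np.uint8)
cv2.imwrite("pics/m3.png",np.vstack([np.hstack([c(t,293,165,50,150),c(t,408,234,20,150)]),np.hstack([c(s,286,201,70,200),c(t,353,212,20,230)])]))
E
```

```text
(no output)
```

View pics/m3.png

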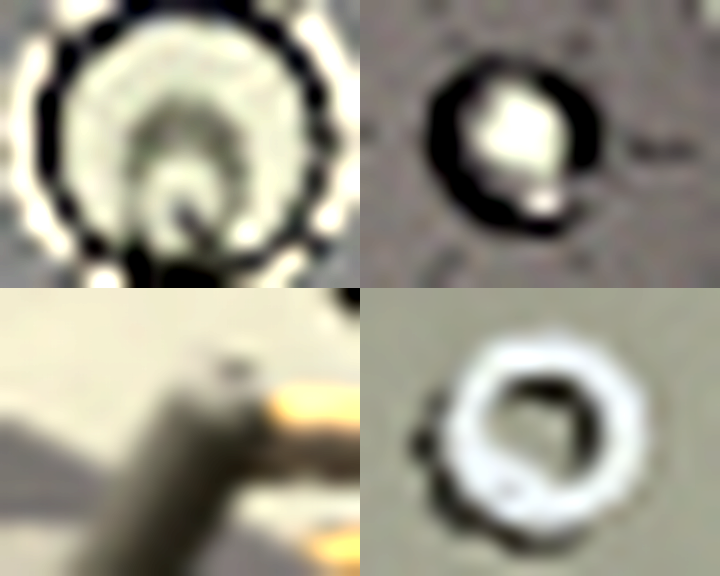

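The crops show:
- **Spindle tip:** top (302.7,176), with the dark cut at its lower right.
- **Flange:** line blob at top (417.7,244.7), below the boss, which makes the mark azimuth about 190°.
- **Hub:** flat and dark line at its lower left, top (361,222.6), about 153°.

The candidates are settled: flange (416,242), hub (362,220). I'll move over the flange.

Emit:
servo_tool([
  {"offset": [0.96,0.76,-0.5],"angular": [0,0,0],"fingers": 1},
  {"offset": [0.96,0.76,-0.5],"angular": [0,0,0],"fingers": 1},
  {"offset": [0.96,0.76,-0.5],"angular": [0,0,0],"fingers": 1},
  {"offset": [0.96,0.76,-0.5],"angular": [0,0,0],"fingers": 1},
  {"offset": [0.96,0.76,-0.5],"angular": [0,0,0],"fingers": 1},
])

```text
clock: 1.02
eef_pos: [0.3074, -0.4481, 0.1684]
ee_rot: [0.986, 0.165, 0.0, 0.0]
ft_force: [-0.4, -0.2, -0.5]
grip_width: 0.0852
finger_force: 0.0
```

Emit:
servo_tool([
  {"offset": [0.96,0.76,-0.5],"angular": [0,0,0],"fingers": 1},
  {"offset": [0.96,0.76,-0.5],"angular": [0,0,0],"fingers": 1},
  {"offset": [0.96,0.76,-0.5],"angular": [0,0,0],"fingers": 1},
  {"offset": [0.96,0.76,-0.5],"angular": [0,0,0],"fingers": 1},
  {"offset": [0.96,0.76,-0.5],"angular": [0,0,0],"fingers": 1},
])

```text
clock: 1.65
eef_pos: [0.4275, -0.3531, 0.1059]
ee_rot: [0.986, 0.165, 0.0, 0.0]
ft_force: [-0.4, 0.1, 0.2]
grip_width: 0.0853
finger_force: 0.0
```

Emit:
servo_tool([
  {"offset": [0,0,-1],"angular": [0,0,0],"fingers": 1},
  {"offset": [0,0,-1],"angular": [0,0,0],"fingers": 1},
  {"offset": [0,0,-1],"angular": [0,0,0],"fingers": 1},
  {"offset": [0,0,-1],"angular": [0,0,0],"fingers": 1},
  {"offset": [0,0,0],"angular": [0,0,0],"fingers": 0.3},
])

```text
clock: 2.28
eef_pos: [0.426, -0.3531, 0.0049]
ee_rot: [0.986, 0.165, -0.001, -0.001]
ft_force: [0.1, 0.5, -0.6]
grip_width: 0.0699
finger_force: 0.0
```

Emit:
servo_tool([
  {"offset": [0,0,0],"angular": [0,0,0],"fingers": 0.3},
  {"offset": [0,0,0],"angular": [0,0,0],"fingers": 0.3},
  {"offset": [0,0,0],"angular": [0,0,0],"fingers": 0.3},
  {"offset": [0,0,0],"angular": [0,0,0],"fingers": 0.3},
  {"offset": [0,0,0],"angular": [0,0,0],"fingers": 0.3},
])

```text
clock: 2.9
eef_pos: [0.4272, -0.3543, 0.0078]
ee_rot: [0.986, 0.165, 0.001, 0.001]
ft_force: [-1.1, 1.6, 10.1]
grip_width: 0.0296
finger_force: 59.2
```

Emit:
servo_tool([
  {"offset": [0,0,0.12],"angular": [0,0,0],"fingers": 0.6},
  {"offset": [0,0,0],"angular": [0,0,0],"fingers": 0.6},
  {"offset": [0,0,0],"angular": [0,0,1],"fingers": 0.6},
  {"offset": [0,0,0],"angular": [0,0,1],"fingers": 0.6},
  {"offset": [0,0,0],"angular": [0,0,1],"fingers": 0.6},
])

```text
clock: 3.52
eef_pos: [0.4268, -0.3538, 0.0094]
ee_rot: [0.956, 0.293, 0.0, 0.0]
ft_force: [-0.2, -0.6, 0.1]
grip_width: 0.0512
finger_force: 0.0
```

Emit:
servo_tool([
  {"offset": [0,0,0],"angular": [0,0,1],"fingers": 0.6},
  {"offset": [0,0,0],"angular": [0,0,1],"fingers": 0.6},
  {"offset": [0,0,0],"angular": [0,0,1],"fingers": 0.6},
  {"offset": [0,0,0],"angular": [0,0,1],"fingers": 0.6},
  {"offset": [0,0,0],"angular": [0,0,1],"fingers": 0.6},
])

```text
clock: 4.15
eef_pos: [0.4268, -0.3538, 0.0094]
ee_rot: [0.87, 0.493, -0.0, 0.0]
ft_force: [-0.3, -0.1, 0.5]
grip_width: 0.0514
finger_force: 0.0
```

Emit:
servo_tool([
  {"offset": [0,0,0],"angular": [0,0,1],"fingers": 0.6},
  {"offset": [0,0,0],"angular": [0,0,1],"fingers": 0.6},
  {"offset": [0,0,0],"angular": [0,0,1],"fingers": 0.6},
  {"offset": [0,0,0],"angular": [0,0,1],"fingers": 0.6},
  {"offset": [0,0,0],"angular": [0,0,1],"fingers": 0.6},
])

```text
clock: 4.78
eef_pos: [0.4267, -0.3539, 0.0093]
ee_rot: [0.742, 0.67, -0.0, 0.0]
ft_force: [0.2, -0.2, -0.1]
grip_width: 0.051
finger_force: 0.0
```

Emit:
servo_tool([
  {"offset": [0,0,0],"angular": [0,0,1],"fingers": 0.6},
  {"offset": [0,0,0],"angular": [0,0,1],"fingers": 0.6},
  {"offset": [0,0,0],"angular": [0,0,1],"fingers": 0.6},
  {"offset": [0,0,0],"angular": [0,0,1],"fingers": 0.6},
  {"offset": [0,0,0],"angular": [0,0,1],"fingers": 0.6},
])

```text
clock: 5.4
eef_pos: [0.4267, -0.3539, 0.0093]
ee_rot: [0.58, 0.815, -0.0, -0.0]
ft_force: [-0.1, 0.3, -0.2]
grip_width: 0.0512
finger_force: 0.0
```

Emit:
servo_tool([
  {"offset": [0,0,0],"angular": [0,0,0],"fingers": 0.3},
  {"offset": [0,0,0],"angular": [0,0,0],"fingers": 0.3},
  {"offset": [0,0,0],"angular": [0,0,0],"fingers": 0.3},
  {"offset": [0,0,0],"angular": [0,0,0],"fingers": 0.3},
])

```text
clock: 5.9
eef_pos: [0.4267, -0.3539, 0.0097]
ee_rot: [0.582, 0.813, -0.0, 0.0]
ft_force: [-1.6, 1.4, 5.7]
grip_width: 0.0295
finger_force: 59.7
```

```bash
cat > plan.py <<'E'
import numpy as np
from scipy.spatial.transform import Rotation as Ro
from cell import arm
psi=np.radians(12.5)
ax=np.array([-.5*np.cos(psi),-.5*np.sin(psi),np.sqrt(.75)])
S=np.array([.6025,.0627,.1005])
yp=np.array([-np.sin(psi),np.cos(psi),0])
def state():
    o=arm.get_obs();return np.array(o["eef_pos"]),Ro.from_quat(o["ee_rot"]),o
def to(p,R):
    p0,R0,o=state();d=(np.array(p)-p0)/.025;r=np.degrees((R*R0.inv()).as_rotvec())/5
    print("pos",p0.round(4),"units shift",d.round(2),"turn",r.round(2),"min rows",max(np.abs(d).max(),np.abs(r).max()).round(1),"q",np.round(o["joint_positions"],2))
E
python3 - <<'E'
from plan import *
p,R,o=state()
for dl in(32,):
    Rt=Ro.from_rotvec(yp*-np.pi/6)*Ro.from_rotvec([0,0,np.radians(dl)])*R
    print(Rt.apply([0,0,1]),-ax,S+ax*.085); to(S+ax*.085,Rt)
E
```

```text
[ 0.48829796  0.10789522 -0.86598137] [ 0.488148    0.10821981 -0.8660254 ] [0.56100742 0.05350132 0.17411216]
pos [ 0.4267 -0.3539  0.0097] units shift [ 5.37 16.3   6.58] turn [-0.37 -6.07  6.25] min rows 16.3 q [-0.83  0.28  1.75 -0.    1.11 -1.16]
```

Emit:
servo_tool([
  {"offset": [0,0,0.6],"angular": [0,0,0],"fingers": 0.3},
  {"offset": [0,0,1],"angular": [0,0,0],"fingers": 0.3},
  {"offset": [0,0,1],"angular": [0,0,0],"fingers": 0.3},
  {"offset": [0,0,1],"angular": [0,0,0],"fingers": 0.3},
  {"offset": [0,0,1],"angular": [0,0,0],"fingers": 0.3},
])

```text
clock: 6.52
eef_pos: [0.4268, -0.3538, 0.1261]
ee_rot: [0.582, 0.814, -0.0, 0.0]
ft_force: [0.2, -0.4, -0.8]
grip_width: 0.0293
finger_force: 59.5
```

Emit:
servo_tool([
  {"offset": [0.3,0.9,0.2],"angular": [0,-0.3,0.3],"fingers": 0.3},
  {"offset": [0.3,0.9,0.2],"angular": [0,-0.3,0.3],"fingers": 0.3},
  {"offset": [0.3,0.9,0.2],"angular": [0,-0.3,0.3],"fingers": 0.3},
  {"offset": [0.3,0.9,0.2],"angular": [0,-0.3,0.3],"fingers": 0.3},
  {"offset": [0.3,0.9,0.2],"angular": [0,-0.3,0.3],"fingers": 0.3},
])

```text
clock: 7.15
eef_pos: [0.4647, -0.2396, 0.1495]
ee_rot: [0.524, 0.849, 0.038, 0.054]
ft_force: [0.6, -0.1, -0.5]
grip_width: 0.0296
finger_force: 59.5
```

Emit:
servo_tool([
  {"offset": [0.3,0.9,0.2],"angular": [0,-0.3,0.3],"fingers": 0.3},
  {"offset": [0.3,0.9,0.2],"angular": [0,-0.3,0.3],"fingers": 0.3},
  {"offset": [0.3,0.9,0.2],"angular": [0,-0.3,0.3],"fingers": 0.3},
  {"offset": [0.3,0.9,0.2],"angular": [0,-0.3,0.3],"fingers": 0.3},
  {"offset": [0.3,0.9,0.2],"angular": [0,-0.3,0.3],"fingers": 0.3},
])

```text
clock: 7.78
eef_pos: [0.5022, -0.1273, 0.1746]
ee_rot: [0.464, 0.876, 0.076, 0.107]
ft_force: [0.1, -0.2, -1.4]
grip_width: 0.0292
finger_force: 59.5
```

Emit:
servo_tool([
  {"offset": [0.3,0.9,0],"angular": [0,-0.5,0.5],"fingers": 0.3},
  {"offset": [0.3,0.9,0],"angular": [0,-0.5,0.5],"fingers": 0.3},
  {"offset": [0.3,0.9,0],"angular": [0,-0.5,0.5],"fingers": 0.3},
  {"offset": [0.3,0.9,0],"angular": [0,-0.5,0.5],"fingers": 0.3},
  {"offset": [0.3,0.9,0],"angular": [0,-0.5,0.5],"fingers": 0.3},
])

```text
clock: 8.4
eef_pos: [0.5394, -0.0148, 0.1745]
ee_rot: [0.355, 0.904, 0.137, 0.192]
ft_force: [0.6, -0.6, -1.4]
grip_width: 0.0296
finger_force: 59.5
```

```bash
python3 - <<'E'
from plan import *
q0=Ro.from_quat([.582,.813,0,0])
Rt=Ro.from_rotvec(yp*-np.pi/6)*Ro.from_rotvec([0,0,np.radians(32)])*q0
to(S+ax*.085,Rt); print(state()[2]["grip_width"],state()[2]["ft_force"])
E
```

```text
pos [ 0.5394 -0.0148  0.1745] units shift [ 0.86  2.73 -0.02] turn [-0.37 -0.63  0.61] min rows 2.7 q [-0.32 -0.18  1.95  0.3   0.98 -1.26]
0.029631711600575743 [ 0.63147955 -0.55147798 -1.42569694]
```

Emit:
servo_tool([
  {"offset": [0.29,0.91,0],"angular": [-0.12,-0.21,0.2],"fingers": 0.3},
  {"offset": [0.29,0.91,0],"angular": [-0.12,-0.21,0.2],"fingers": 0.3},
  {"offset": [0.29,0.91,0],"angular": [-0.12,-0.21,0.2],"fingers": 0.3},
  {"offset": [0,0,0],"angular": [0,0,0],"fingers": 0.3},
])

```text
clock: 8.9
eef_pos: [0.5608, 0.054, 0.1743]
ee_rot: [0.324, 0.91, 0.138, 0.218]
ft_force: [-0.2, -0.4, -1.2]
grip_width: 0.0294
finger_force: 59.5
```

```bash
python3 - <<'E'
from plan import *
from h import *
q0=Ro.from_quat([.582,.813,0,0])
Rt=Ro.from_rotvec(yp*-np.pi/6)*Ro.from_rotvec([0,0,np.radians(32)])*q0
to(S+ax*.085,Rt)
s=grab("side",2);t=grab("top",2);np.savez("s1.npz",**s);np.savez("t1.npz",**t)
p,R,o=state();a=R.apply([0,0,1]);C=p+a*.0097
print("flange base centre pred side",proj(s,C),"top",proj(t,C))
i1,i2=s["img"].copy(),t["img"].copy()
e1=R.apply([1,0,0]);e2=R.apply([0,1,0])
A=crop({"img":i1},250,165,66,70,6);B=crop({"img":i2},270,145,66,70,6)
cv2.imwrite("pics/hov.png",np.hstack([A,B]))
E
```

```text
pos [0.5608 0.054  0.1743] units shift [ 0.01 -0.02 -0.01] turn [-0.01 -0.02  0.  ] min rows 0.0 q [-0.14 -0.16  1.95  0.24  0.87 -1.14]
flange base centre pred side [302.23778781 198.5654811 ] top [303.15716088 178.38478703]
```

View pics/hov.png

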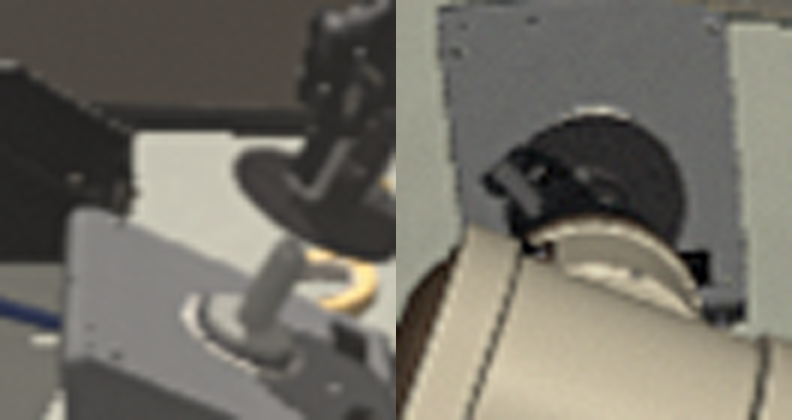

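The side view shows the disc tilted over the spindle, its left rim at about (289.5,191) and the spindle tip at about (298,206). The top view shows the disc's upper rim at about (303,164). I'll compare the rim with the predicted one to remove the camera-to-robot error.

```bash
python3 - <<'E'
from plan import *
from h import *
from scipy.ndimage import map_coordinates
p,R,o=state();a=R.apply([0,0,1]);C=p+a*.0097
for n in("s1","t1"):
    d=dict(np.load(n+".npz"));g=cv2.cvtColor(d["img"],cv2.COLOR_RGB2GRAY).astype(float)
    e1=np.cross(yp,-a)*1.0;e1/=np.linalg.norm(e1);e2=np.cross(-a,e1)
    rows=[]
    for A in range(0,360,15):
        v=e1*np.cos(np.radians(A))+e2*np.sin(np.radians(A))
        q=proj(d,C+v*.048-a*.002);c=proj(d,C-a*.002);u=(q-c)/np.linalg.norm(q-c)
        r=np.arange(-4,4.01,.25);pr=map_coordinates(g,[q[1]+r*u[1],q[0]+r*u[0]],order=1);gr=np.gradient(pr);i=np.abs(gr).argmax()
        print(n,A,q.round(1),"dir",u.round(2),"off",r[i],"step",round(gr[i]*4),)
    # spindle in side: axis profile again for comparison
E
```

```text
s1 0 [288.4 191.9] dir [-0.92 -0.4 ] off 0.0 step 73
s1 15 [289.  193.9] dir [-0.96 -0.29] off 0.75 step 66
s1 30 [290.6 196.3] dir [-0.99 -0.14] off 1.25 step 60
s1 45 [293.  198.8] dir [-1.    0.08] off 0.75 step 61
s1 60 [296.1 201.3] dir [-0.89  0.45] off 1.0 step 70
s1 75 [299.7 203.5] dir [-0.46  0.89] off 0.5 step 32
s1 90 [303.4 205.4] dir [0.12 0.99] off 1.25 step 103
s1 105 [307.1 206.8] dir [0.46 0.89] off 0.75 step 85
s1 120 [310.5 207.5] dir [0.64 0.77] off 1.0 step 88
s1 135 [313.2 207.6] dir [0.75 0.67] off 1.25 step 72
s1 150 [315.2 207. ] dir [0.82 0.58] off 0.25 step 88
s1 165 [316.3 205.8] dir [0.87 0.49] off 0.0 step 76
s1 180 [316.4 204.1] dir [0.92 0.4 ] off 0.25 step 73
s1 195 [315.6 202. ] dir [0.96 0.29] off 1.75 step 73
s1 210 [314.  199.7] dir [0.99 0.14] off 4.0 step 57
s1 225 [311.6 197.3] dir [ 1.   -0.08] off 4.0 step 51
s1 240 [308.6 195. ] dir [ 0.89 -0.45] off 4.0 step 12
s1 255 [305.2 192.9] dir [ 0.46 -0.89] off -0.5 step 7
s1 270 [301.7 191.1] dir [-0.12 -0.99] off -3.25 step -22
s1 285 [298.2 189.8] dir [-0.46 -0.89] off 2.25 step -102
s1 300 [29
[... 840 characters left out ...]
 dir [-0.16  0.99] off -2.25 step -58
t1 180 [304.7 193. ] dir [0.11 0.99] off -2.75 step -43
t1 195 [308.5 192.1] dir [0.37 0.93] off -3.0 step 47
t1 210 [312.  190.3] dir [0.6 0.8] off 1.5 step 30
t1 225 [314.9 187.8] dir [0.79 0.62] off 3.0 step -27
t1 240 [317.  184.5] dir [0.92 0.4 ] off -0.25 step 44
t1 255 [318.1 180.9] dir [0.99 0.16] off -0.75 step 36
t1 270 [318.3 177.1] dir [ 1.  -0.1] off -1.0 step 39
t1 285 [317.4 173.3] dir [ 0.94 -0.34] off -0.75 step 38
t1 300 [315.5 169.9] dir [ 0.82 -0.57] off -0.25 step 43
t1 315 [312.8 167. ] dir [ 0.64 -0.77] off -0.25 step 48
t1 330 [309.4 165. ] dir [ 0.42 -0.91] off -0.25 step 37
t1 345 [305.6 163.8] dir [ 0.16 -0.99] off 0.25 step 78
```

Emit:
servo_tool([
  {"offset": [0.4,0.03,-0.69],"angular": [0,0,0],"fingers": 0.3},
  {"offset": [0.08,0.02,-0.14],"angular": [0,0,0],"fingers": 0.3},
  {"offset": [0.04,0.01,-0.07],"angular": [0,0,0],"fingers": 0.3},
])

```text
clock: 9.48
eef_pos: [0.5739, 0.0532, 0.1518]
ee_rot: [0.326, 0.91, 0.137, 0.218]
ft_force: [0.5, -0.1, -0.5]
grip_width: 0.0295
finger_force: 59.5
```

Emit:
servo_tool([
  {"offset": [0.08,0.02,-0.14],"angular": [0,0,0],"fingers": 0.3},
  {"offset": [0,0,0],"angular": [0,0,0],"fingers": 0.3},
])

```text
clock: 9.72
eef_pos: [0.5758, 0.0541, 0.1482]
ee_rot: [0.326, 0.91, 0.137, 0.218]
ft_force: [-0.8, 1.8, -2.0]
grip_width: 0.0294
finger_force: 59.4
```

```bash
cat >> plan.py <<'E'
xs=np.cross(yp,ax)
def rel(h0=.0097):
    p,R,o=state();c=p+R.apply([0,0,1])*h0-S;f=np.array(o["ft_force"]);T=np.array(o["wrist_torque"]);z=R.apply([0,0,1])
    print("base in spindle frame mm x',y',h:",np.round([c@xs*1e3,c@yp*1e3,c@ax*1e3],2),"F",np.round([f@xs,f@yp,f@ax],1),"T",np.round([T@xs,T@yp,T@ax],2),"tilt",np.degrees(np.arccos(-z@ax)).round(2),"t",round(o["clock"],2),"q6",round(o["joint_positions"][5],2))
E
python3 -c "
from plan import *;rel()"
```

```text
base in spindle frame mm x',y',h: [-0.36 -2.63 45.52] F [-1.4  2.  -1.5] T [ 0.41  0.43 -0.08] tilt 0.14 t 9.72 q6 -1.15
```

Emit:
servo_tool([
  {"offset": [-0.03,0.06,0],"angular": [0,0,0],"fingers": 0.3},
  {"offset": [0.08,0.02,-0.14],"angular": [0,0,0],"fingers": 0.3},
  {"offset": [0,0,0],"angular": [0,0,0],"fingers": 0.3},
])

```text
clock: 10.1
eef_pos: [0.5772, 0.056, 0.1445]
ee_rot: [0.326, 0.91, 0.137, 0.218]
ft_force: [-0.3, -0.6, -1.7]
grip_width: 0.0293
finger_force: 59.6
```

```bash
python3 -c "
from plan import *;rel()"
```

```text
base in spindle frame mm x',y',h: [-0.64 -1.11 41.45] F [-1.2 -0.6 -1.3] T [-0.02  0.34  0.01] tilt 0.14 t 10.1 q6 -1.14
```

Emit:
servo_tool([
  {"offset": [0.04,0.02,-0.1],"angular": [0,0,0],"fingers": 0.3},
  {"offset": [0.05,0.02,-0.1],"angular": [0,0,0],"fingers": 0.3},
  {"offset": [0,0,0],"angular": [0,0,0],"fingers": 0.3},
])

```text
clock: 10.48
eef_pos: [0.5794, 0.057, 0.1394]
ee_rot: [0.326, 0.91, 0.137, 0.218]
ft_force: [0.0, 0.5, -1.7]
grip_width: 0.0294
finger_force: 59.6
```

```bash
python3 -c "
from plan import *;rel()"
```

```text
base in spindle frame mm x',y',h: [-1.13 -0.6  35.89] F [-0.7  0.5 -1.5] T [ 0.01  0.3  -0.01] tilt 0.14 t 10.47 q6 -1.14
```

Emit:
servo_tool([
  {"offset": [0.1,0.02,-0.17],"angular": [0,0,0],"fingers": 0.3},
  {"offset": [0.1,0.02,-0.17],"angular": [0,0,0],"fingers": 0.3},
  {"offset": [0,0,0],"angular": [0,0,0],"fingers": 0.3},
])

```text
clock: 10.85
eef_pos: [0.5844, 0.058, 0.1307]
ee_rot: [0.326, 0.91, 0.137, 0.218]
ft_force: [-0.3, 0.7, -1.0]
grip_width: 0.0294
finger_force: 59.5
```

```bash
python3 -c "
from plan import *;rel()"
```

```text
base in spindle frame mm x',y',h: [-1.1  -0.68 25.76] F [-0.6  0.7 -0.8] T [0.07 0.33 0.04] tilt 0.16 t 10.85 q6 -1.14
```

Emit:
servo_tool([
  {"offset": [0.1,0.02,-0.17],"angular": [0,0,0],"fingers": 0.3},
  {"offset": [0.1,0.02,-0.17],"angular": [0,0,0],"fingers": 0.3},
  {"offset": [0.1,0.02,-0.17],"angular": [0,0,0],"fingers": 0.3},
  {"offset": [0.1,0.02,-0.17],"angular": [0,0,0],"fingers": 0.3},
  {"offset": [0,0,0],"angular": [0,0,0],"fingers": 0.3},
])

```text
clock: 11.48
eef_pos: [0.5945, 0.06, 0.1138]
ee_rot: [0.326, 0.91, 0.137, 0.218]
ft_force: [-0.0, 0.3, -1.5]
grip_width: 0.029
finger_force: 59.6
```

```bash
python3 -c "
from plan import *;rel()"
```

```text
base in spindle frame mm x',y',h: [-0.7  -0.87  6.01] F [-0.7  0.3 -1.3] T [-0.04  0.38  0.03] tilt 0.16 t 11.47 q6 -1.15
```

Emit:
servo_tool([
  {"offset": [0.05,0.01,-0.08],"angular": [0,0,0],"fingers": 0.3},
  {"offset": [0.04,0.01,-0.07],"angular": [0,0,0],"fingers": 0.3},
  {"offset": [0.04,0.01,-0.07],"angular": [0,0,0],"fingers": 0.3},
  {"offset": [0,0,0],"angular": [0,0,0],"fingers": 0.3},
])

```text
clock: 11.98
eef_pos: [0.5973, 0.0606, 0.1095]
ee_rot: [0.325, 0.91, 0.137, 0.218]
ft_force: [-24.6, -4.7, 19.7]
grip_width: 0.0292
finger_force: 62.7
```

```bash
python3 -c "
from plan import *;rel()"
```

```text
base in spindle frame mm x',y',h: [-0.29 -0.92  0.81] F [-11.8   0.7  29.6] T [-0.04  2.19 -0.04] tilt 0.14 t 11.97 q6 -1.15
```

Emit:
servo_tool([
  {"offset": [-0.06,-0.01,0.1],"angular": [0,0,0],"fingers": 0.3},
  {"offset": [0,0,0],"angular": [0,0,0],"fingers": 0.6},
  {"offset": [0,0,0],"angular": [0,0,0],"fingers": 1},
  {"offset": [0,0,0],"angular": [0,0,0],"fingers": 1},
  {"offset": [-0.1,-0.02,0.17],"angular": [0,0,0],"fingers": 1},
])

```text
clock: 12.6
eef_pos: [0.5936, 0.06, 0.1153]
ee_rot: [0.326, 0.91, 0.137, 0.218]
ft_force: [0.1, -0.6, -0.1]
grip_width: 0.0855
finger_force: 0.0
```

Emit:
servo_tool([
  {"offset": [-0.4,-0.09,0.7],"angular": [0,0,0],"fingers": 1},
  {"offset": [-0.48,-0.11,0.86],"angular": [0,0,0],"fingers": 1},
  {"offset": [-0.48,-0.11,0.86],"angular": [0,0,0],"fingers": 1},
  {"offset": [-0.4,-0.9,0.5],"angular": [0,0,0],"fingers": 1},
  {"offset": [-0.4,-0.9,0.3],"angular": [0,0.5,0],"fingers": 1},
])

```text
clock: 13.22
eef_pos: [0.539, 0.0069, 0.197]
ee_rot: [0.328, 0.914, 0.13, 0.199]
ft_force: [0.2, 0.4, -0.1]
grip_width: 0.0856
finger_force: 0.0
```

Emit:
servo_tool([
  {"offset": [-0.4,-0.9,0],"angular": [0,0.6,0],"fingers": 1},
  {"offset": [-0.1,-0.9,0],"angular": [0,0.6,0],"fingers": 1},
  {"offset": [0,-0.9,0],"angular": [0,0.6,0],"fingers": 1},
  {"offset": [0,-0.9,0],"angular": [0,0.6,0],"fingers": 1},
])

```text
clock: 13.72
eef_pos: [0.5271, -0.0836, 0.1965]
ee_rot: [0.34, 0.93, 0.095, 0.101]
ft_force: [1.0, -0.1, -0.0]
grip_width: 0.0852
finger_force: 0.0
```

```bash
python3 - <<'E'
from plan import *
from h import *
s=grab("side",2);t=grab("top",2);np.savez("s2.npz",**s);np.savez("t2.npz",**t)
A=crop(s,250,165,100,70,4);B=crop(t,270,145,100,85,4);B=B[:280]
cv2.imwrite("pics/seat.png",np.hstack([A,B]))
q0=Ro.from_quat([.986,.165,0,0])*Ro.from_euler('z',0)
p,R,o=state();z=R.apply([0,0,1]);print(z, R.apply([1,0,0]))
# align tool z down by minimal turn
c=np.cross(z,[0,0,-1]);Rt=Ro.from_rotvec(c/np.linalg.norm(c)*np.arccos(-z[2]))*R
x=Rt.apply([1,0,0]);print("az_x after",np.degrees(np.arctan2(x[1],x[0])))
H=onz(t,(362.8,219.4),.032);print("H",H)
to([H[0],H[1],.1],Rt)
E
```

```text
[ 0.25423487  0.10765551 -0.96113211] [-0.74731638  0.65268711 -0.1245703 ]
az_x after 139.77064866430575
H [ 0.47900744 -0.15939646  0.032     ]
pos [ 0.5272 -0.0828  0.196 ] units shift [-1.93 -3.06 -3.84] turn [-1.25  2.95 -0.  ] min rows 3.8 q [-0.43 -0.07  1.76  0.21  1.26 -1.34]
```

View pics/seat.png

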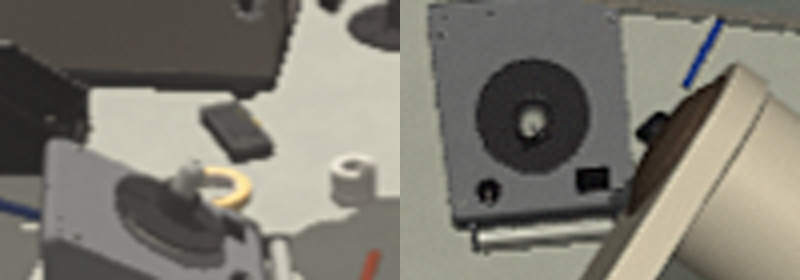

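The top view shows the flange concentric on the spindle at crop (532,118), and the side view shows it flat on the shoulder with the spindle coming out of the boss. The hub still stands at side crop (355,180). Now for the hub.

Emit:
servo_tool([
  {"offset": [-0.48,-0.77,-0.96],"angular": [-0.31,0.74,0],"fingers": 1},
  {"offset": [-0.48,-0.77,-0.96],"angular": [-0.31,0.74,0],"fingers": 1},
  {"offset": [-0.48,-0.77,-0.96],"angular": [-0.31,0.74,0],"fingers": 1},
  {"offset": [-0.48,-0.77,-0.96],"angular": [-0.31,0.74,0],"fingers": 1},
  {"offset": [0,0,0],"angular": [0,0,0],"fingers": 1},
])

```text
clock: 14.55
eef_pos: [0.4786, -0.1591, 0.0988]
ee_rot: [0.344, 0.939, 0.0, -0.002]
ft_force: [0.6, -0.5, 0.6]
grip_width: 0.0855
finger_force: 0.0
```

```bash
python3 - <<'E'
from plan import *
p,R,o=state();print(R.apply([0,0,1]));to([.479,-.1594,.011],R)
E
```

```text
[-0.00283798  0.0020904  -0.99999379]
pos [ 0.4786 -0.1591  0.0988] units shift [ 0.02 -0.01 -3.51] turn [0. 0. 0.] min rows 3.5 q [-0.47  0.09  1.78  0.    1.27 -1.34]
```

Emit:
servo_tool([
  {"offset": [0,0,-0.9],"angular": [0,0,0],"fingers": 1},
  {"offset": [0,0,-0.9],"angular": [0,0,0],"fingers": 1},
  {"offset": [0,0,-0.9],"angular": [0,0,0],"fingers": 1},
  {"offset": [0,0,-0.8],"angular": [0,0,0],"fingers": 1},
  {"offset": [0,0,0],"angular": [0,0,0],"fingers": 0.4},
])

```text
clock: 15.18
eef_pos: [0.4792, -0.1587, 0.0127]
ee_rot: [0.344, 0.939, 0.001, -0.0]
ft_force: [0.3, -1.0, -0.1]
grip_width: 0.0695
finger_force: 0.0
```

Emit:
servo_tool([
  {"offset": [0,0,0],"angular": [0,0,0],"fingers": 0.4},
  {"offset": [0,0,0],"angular": [0,0,0],"fingers": 0.4},
  {"offset": [0,0,0],"angular": [0,0,0],"fingers": 0.4},
  {"offset": [0,0,0],"angular": [0,0,0],"fingers": 0.4},
])

```text
clock: 15.68
eef_pos: [0.48, -0.1599, 0.0143]
ee_rot: [0.344, 0.939, 0.0, 0.001]
ft_force: [-3.8, 2.7, 14.7]
grip_width: 0.0382
finger_force: 59.1
```

Emit:
servo_tool([
  {"offset": [0,0,0],"angular": [0,0,0],"fingers": 0.7},
  {"offset": [0,0,0],"angular": [0,0,0],"fingers": 0.7},
  {"offset": [0,0,0],"angular": [0,0,-1],"fingers": 0.7},
  {"offset": [0,0,0],"angular": [0,0,-1],"fingers": 0.7},
  {"offset": [0,0,0],"angular": [0,0,-1],"fingers": 0.7},
])

```text
clock: 16.3
eef_pos: [0.4793, -0.1598, 0.0127]
ee_rot: [0.465, 0.885, 0.0, -0.001]
ft_force: [-0.6, 0.3, 0.5]
grip_width: 0.06
finger_force: 0.0
```

Emit:
servo_tool([
  {"offset": [0,0,0],"angular": [0,0,-1],"fingers": 0.7},
  {"offset": [0,0,0],"angular": [0,0,-1],"fingers": 0.7},
  {"offset": [0,0,0],"angular": [0,0,-1],"fingers": 0.7},
  {"offset": [0,0,0],"angular": [0,0,-1],"fingers": 0.7},
  {"offset": [0,0,0],"angular": [0,0,-1],"fingers": 0.7},
])

```text
clock: 16.92
eef_pos: [0.4793, -0.1598, 0.0127]
ee_rot: [0.645, 0.764, 0.0, -0.0]
ft_force: [-0.6, 0.2, 1.0]
grip_width: 0.0597
finger_force: 0.0
```

Emit:
servo_tool([
  {"offset": [0,0,0],"angular": [0,0,-1],"fingers": 0.7},
  {"offset": [0,0,0],"angular": [0,0,-1],"fingers": 0.7},
  {"offset": [0,0,0],"angular": [0,0,-1],"fingers": 0.7},
  {"offset": [0,0,0],"angular": [0,0,-1],"fingers": 0.7},
  {"offset": [0,0,0],"angular": [0,0,-1],"fingers": 0.7},
])

```text
clock: 17.55
eef_pos: [0.4793, -0.1598, 0.0127]
ee_rot: [0.795, 0.606, 0.001, -0.0]
ft_force: [-0.3, 1.0, 0.5]
grip_width: 0.0599
finger_force: 0.0
```

Emit:
servo_tool([
  {"offset": [0,0,0],"angular": [0,0,-1],"fingers": 0.7},
  {"offset": [0,0,0],"angular": [0,0,-1],"fingers": 0.7},
  {"offset": [0,0,0],"angular": [0,0,-1],"fingers": 0.7},
  {"offset": [0,0,0],"angular": [0,0,-1],"fingers": 0.7},
  {"offset": [0,0,0],"angular": [0,0,-1],"fingers": 0.7},
])

```text
clock: 18.18
eef_pos: [0.4793, -0.1598, 0.0127]
ee_rot: [0.908, 0.42, 0.001, -0.0]
ft_force: [0.3, 0.1, 0.5]
grip_width: 0.0599
finger_force: 0.0
```

Emit:
servo_tool([
  {"offset": [0,0,0],"angular": [0,0,0],"fingers": 0.4},
  {"offset": [0,0,0],"angular": [0,0,0],"fingers": 0.4},
  {"offset": [0,0,0],"angular": [0,0,0],"fingers": 0.4},
  {"offset": [0,0,0],"angular": [0,0,0],"fingers": 0.4},
  {"offset": [0,0,0],"angular": [0,0,0],"fingers": 0.4},
])

```text
clock: 18.8
eef_pos: [0.4793, -0.1598, 0.013]
ee_rot: [0.907, 0.422, 0.001, -0.0]
ft_force: [-3.4, 1.1, 8.1]
grip_width: 0.0372
finger_force: 60.3
```

```bash
python3 - <<'E'
from plan import *
p,R,o=state();print(p,R.as_quat().round(4),R.apply([0,0,1]))
np.save("q_hub.npy",R.as_quat())
Rt=Ro.from_rotvec(yp*-np.pi/6)*Ro.from_rotvec([0,0,np.radians(68)])*R
print(Rt.apply([0,0,1]),-ax);to(S+ax*(.075+p[2]),Rt)
E
```

```text
[ 0.47933238 -0.1598183   0.01297792] [ 9.066e-01  4.221e-01  7.000e-04 -3.000e-04] [ 9.83932340e-04  1.01843935e-03 -9.99998997e-01]
[ 0.48760871  0.10952168 -0.86616554] [ 0.488148    0.10821981 -0.8660254 ]
pos [ 0.4793 -0.1598  0.013 ] units shift [3.21 8.52 6.55] turn [-2.33 -5.92 13.27] min rows 13.3 q [-0.48  0.19  1.86  0.    1.09  0.22]
```

Emit:
servo_tool([
  {"offset": [0,0,0.94],"angular": [0,0,0],"fingers": 0.4},
  {"offset": [0,0,0.94],"angular": [-0.166,-0.423,0.948],"fingers": 0.4},
  {"offset": [0,0,0.94],"angular": [-0.166,-0.423,0.948],"fingers": 0.4},
  {"offset": [0.267,0.71,0.94],"angular": [-0.166,-0.423,0.948],"fingers": 0.4},
  {"offset": [0.267,0.71,0.94],"angular": [-0.166,-0.423,0.948],"fingers": 0.4},
])

```text
clock: 19.42
eef_pos: [0.4926, -0.1239, 0.1308]
ee_rot: [0.821, 0.565, 0.055, 0.057]
ft_force: [0.2, -0.5, -1.4]
grip_width: 0.0375
finger_force: 60.5
```

Emit:
servo_tool([
  {"offset": [0.267,0.71,0.94],"angular": [-0.166,-0.423,0.948],"fingers": 0.4},
  {"offset": [0.267,0.71,0.94],"angular": [-0.166,-0.423,0.948],"fingers": 0.4},
  {"offset": [0.267,0.71,0],"angular": [-0.166,-0.423,0.948],"fingers": 0.4},
  {"offset": [0.267,0.71,0],"angular": [-0.166,-0.423,0.948],"fingers": 0.4},
  {"offset": [0.267,0.71,0],"angular": [-0.166,-0.423,0.948],"fingers": 0.4},
])

```text
clock: 20.05
eef_pos: [0.526, -0.0349, 0.1771]
ee_rot: [0.677, 0.716, 0.12, 0.125]
ft_force: [-0.8, -0.7, -0.6]
grip_width: 0.0375
finger_force: 60.5
```

Emit:
servo_tool([
  {"offset": [0.267,0.71,0],"angular": [-0.166,-0.423,0.948],"fingers": 0.4},
  {"offset": [0.267,0.71,0],"angular": [-0.166,-0.423,0.948],"fingers": 0.4},
  {"offset": [0.267,0.71,0],"angular": [-0.166,-0.423,0.948],"fingers": 0.4},
  {"offset": [0.267,0.71,0],"angular": [-0.166,-0.423,0.948],"fingers": 0.4},
  {"offset": [0.267,0.71,0],"angular": [-0.166,-0.423,0.948],"fingers": 0.4},
])

```text
clock: 20.68
eef_pos: [0.5593, 0.0539, 0.177]
ee_rot: [0.497, 0.828, 0.179, 0.187]
ft_force: [-0.1, 0.8, -0.8]
grip_width: 0.0374
finger_force: 60.5
```

```bash
python3 - <<'E'
from plan import *
R0=Ro.from_quat(np.load("q_hub.npy"))
Rt=Ro.from_rotvec(yp*-np.pi/6)*Ro.from_rotvec([0,0,np.radians(68)])*R0
S2=S-xs*.0009-yp*.0008
to(S2+ax*(.055+.013),Rt);rel(.013)
E
```

```text
pos [0.5593 0.0539 0.177 ] units shift [ 0.38  0.02 -0.72] turn [ 0.    0.01 -0.03] min rows 0.7 q [-0.15 -0.16  1.95  0.24  0.88 -0.75]
base in spindle frame mm x',y',h: [7.000e-02 7.500e-01 7.526e+01] F [-0.4  0.8 -0.7] T [-0.03  0.32 -0.06] tilt 0.15 t 20.68 q6 -0.75
```

Emit:
servo_tool([
  {"offset": [0.38,0.02,-0.72],"angular": [0,0,0],"fingers": 0.4},
  {"offset": [0.08,0.02,-0.14],"angular": [0,0,0],"fingers": 0.4},
  {"offset": [0.08,0.02,-0.14],"angular": [0,0,0],"fingers": 0.4},
  {"offset": [0.08,0.02,-0.14],"angular": [0,0,0],"fingers": 0.4},
  {"offset": [0,0,0],"angular": [0,0,0],"fingers": 0.4},
])

```text
clock: 21.3
eef_pos: [0.5748, 0.0552, 0.1485]
ee_rot: [0.499, 0.827, 0.179, 0.187]
ft_force: [0.0, -0.5, -0.4]
grip_width: 0.0375
finger_force: 60.5
```

```bash
python3 -c "
from plan import *;rel(.013)"
```

```text
base in spindle frame mm x',y',h: [-0.79 -1.35 42.91] F [-0.3 -0.5 -0.4] T [ 0.02  0.34 -0.05] tilt 0.11 t 21.3 q6 -0.75
```

Emit:
servo_tool([
  {"offset": [0.08,0.02,-0.14],"angular": [0,0,0],"fingers": 0.4},
  {"offset": [0.08,0.02,-0.14],"angular": [0,0,0],"fingers": 0.4},
  {"offset": [0.08,0.02,-0.14],"angular": [0,0,0],"fingers": 0.4},
  {"offset": [0,0,0],"angular": [0,0,0],"fingers": 0.4},
])

```text
clock: 21.8
eef_pos: [0.5808, 0.0568, 0.1375]
ee_rot: [0.499, 0.827, 0.179, 0.186]
ft_force: [-0.0, 0.4, -0.7]
grip_width: 0.0372
finger_force: 60.5
```

```bash
python3 -c "
from plan import *;rel(.013)"
```

```text
base in spindle frame mm x',y',h: [-0.98 -1.06 30.31] F [-0.3  0.4 -0.6] T [-0.    0.31 -0.01] tilt 0.13 t 21.8 q6 -0.75
```

Next I'll press the last 4 mm onto the flange.

Emit:
servo_tool([
  {"offset": [0.04,0.01,-0.07],"angular": [0,0,0],"fingers": 0.4},
  {"offset": [0.04,0.01,-0.07],"angular": [0,0,0],"fingers": 0.4},
  {"offset": [0.04,0.01,-0.07],"angular": [0,0,0],"fingers": 0.4},
  {"offset": [0,0,0],"angular": [0,0,0],"fingers": 0.4},
])

```text
clock: 22.3
eef_pos: [0.5832, 0.0573, 0.1346]
ee_rot: [0.498, 0.827, 0.179, 0.187]
ft_force: [-46.2, -8.5, 40.5]
grip_width: 0.0373
finger_force: 67.2
```

```bash
python3 -c "
from plan import *;rel(.013)"
```

```text
base in spindle frame mm x',y',h: [-0.24 -1.1  26.56] F [-20.4   1.7  58.6] T [ 0.18  4.02 -0.07] tilt 0.08 t 22.3 q6 -0.75
```

Emit:
servo_tool([
  {"offset": [-0.04,-0.01,0.06],"angular": [0,0,0],"fingers": 0.4},
  {"offset": [0,0,0],"angular": [0,0,0],"fingers": 0.7},
  {"offset": [0,0,0],"angular": [0,0,0],"fingers": 1},
  {"offset": [0,0,0],"angular": [0,0,0],"fingers": 1},
  {"offset": [-0.1,-0.02,0.17],"angular": [0,0,0],"fingers": 1},
])

```text
clock: 22.92
eef_pos: [0.5802, 0.0567, 0.1382]
ee_rot: [0.499, 0.827, 0.179, 0.186]
ft_force: [-1.3, -0.3, 0.5]
grip_width: 0.0854
finger_force: 0.0
```

Emit:
servo_tool([
  {"offset": [-0.4,-0.09,0.7],"angular": [0,0,0],"fingers": 1},
  {"offset": [-0.48,-0.11,0.86],"angular": [0,0,0],"fingers": 1},
  {"offset": [-0.4,-0.9,0.5],"angular": [0,0,0],"fingers": 1},
  {"offset": [-0.4,-0.9,0.3],"angular": [0,0,0],"fingers": 1},
  {"offset": [-0.4,-0.9,0],"angular": [0,0,0],"fingers": 1},
])

```text
clock: 23.55
eef_pos: [0.5281, -0.0164, 0.1986]
ee_rot: [0.499, 0.827, 0.179, 0.187]
ft_force: [0.2, -0.4, 0.2]
grip_width: 0.0858
finger_force: 0.0
```

Emit:
servo_tool([
  {"offset": [-0.3,-0.9,0],"angular": [0,0,0],"fingers": 1},
  {"offset": [-0.2,-0.9,0],"angular": [0,0,0],"fingers": 1},
  {"offset": [0,-0.9,0],"angular": [0,0,0],"fingers": 1},
  {"offset": [0,0,0],"angular": [0,0,0],"fingers": 1},
])

```text
clock: 24.05
eef_pos: [0.5157, -0.0846, 0.1977]
ee_rot: [0.5, 0.827, 0.179, 0.187]
ft_force: [-0.3, 0.2, -0.4]
grip_width: 0.0858
finger_force: 0.0
```

```bash
python3 - <<'E'
from plan import *
from h import *
s=grab("side",2);t=grab("top",2)
A=crop(s,250,165,100,85,4);B=crop(t,270,145,100,85,4)
cv2.imwrite("pics/fin.png",np.hstack([A,B]))
S2=S-xs*.0009-yp*.0008
for h in(0,26,50,58):print(h,proj(s,S2+ax*h/1e3).round(1),proj(t,S2+ax*h/1e3).round(1))
E
```

```text
0 [291.2 218.4] [302.9 172.8]
26 [295.  211.7] [302.9 174.7]
50 [298.5 205.5] [302.9 176.5]
58 [299.7 203.4] [302.9 177.2]
```

View pics/fin.png

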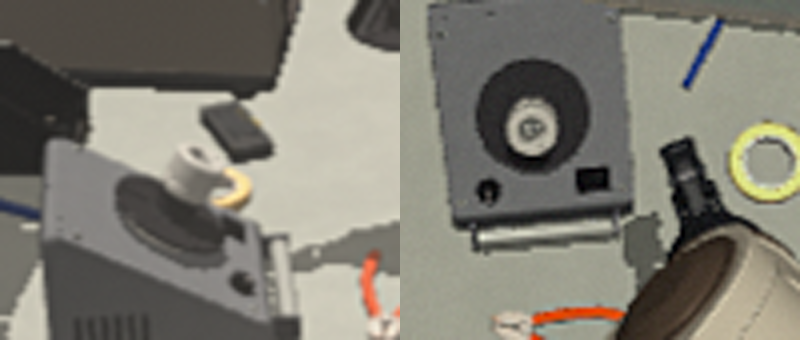

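The hub sits on the flange. Its top centre is at side (300,203.7), against (299.7,203.4) predicted for a seated hub, and it is concentric in the top view at (303,176.7). The gripper is clear, so I'll hand in.

```bash
python3 -c "
from cell import arm;print(arm.finish_job())"
```

```text
the job is handed in; nothing more can be done
None
```

The flange is against the spindle shoulder and the hub is against the flange; both are released, and I handed the job in at about 24 s of the 53 s allowed.

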